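# Set the paper tray's guides to A5

### The arm

A 6-joint arm with a two-finger parallel gripper is mounted at the origin on the work surface. World frame = base frame: x ahead of the robot, y to its left, z up, the work surface at z = 0. Lengths are in m, angles in rad, forces in N, time in s.
With the tool pointing down it reaches from about 0.35 to 0.975 m from the base axis. Payload 4.9 kg.
Tool frame: the origin (TCP) lies on the centre line of the jaws, within the pads' length; the fingertips stand 17 mm ahead of it and the grasp point (between the pads) lies 2 mm behind it (ctrl.tcp_to_tips is the x of the fingertips in the tool frame, in m); x points along the fingers, z is the direction in which the jaws open and shut, and the axes are right-handed (so a half turn about x gives the same grasp; the last joint's range is limited). The gripper opens to 85 mm and grips with 20 to 120 N. Pads are 22 mm wide; open, the fingers measure 114 mm over their backs; the gripper's body (76 mm by 85 mm) begins 54 mm behind the grasp point. The pads swing forward as they close: fully open they stand 13 mm farther back than shut.
Start: joints at [1.029, 0.053, 1.613, -0, 1.476, -0.119], TCP at [0.256, 0.57, 0.248] pointing down, gripper open.
Joint ranges: [-3.01, 3.01], [-1.01, 2.22], [0.06, 2.58], [-1.02, 4.17], [0.09, 2.62], [-3.14, 3.14]. Speed limits (rad/s): [2.57, 2.57, 3.14, 3.14, 3.14, 3.14].

### API

Orientations are given as a rotation vector (axis times angle).
In Python, from station import ctrl, cams, finder gives the robot as it stands.
- The arm moves only by the tool step_arm, never from a script. Its argument "moves" is a list of rows, each a list of 3 entries, a list of its own where there are three numbers: the shift along the tool's x, y, z in cm, then the turn, a rotation vector about the tool's x, y, z in degrees, then the opening, from 0 (shut) to 1 (fully open). A call has exactly 10 rows; each row is the pose to reach, as a shift and turn from the pose measured when the call began, along the tool's axes at that moment; what a row does not reach only later rows make up. A row lasts 1/12 s, in which the tool goes at most 41.7 mm and 7.16 degrees, less where a joint would pass 70% of its speed; a pose out of reach is approached as far as the arm can. A call with a gripper value outside its range is refused whole. The fingers move at their own pace and stop on an object; "grip_force" is the grip in N (left out, the last holds). Time passes only in rows, so rows that repeat a pose let the fingers close, or fill a call up. It gives the time, the measured TCP pose, the force and the opening at its end, in the units of the state.
- ctrl.get_obs(): the state, without advancing time (a new reading comes with each control period).
- cams.get_image(name): name is "side" or "top"; returns a dict with "pixels" (400x640x3 uint8, blue, green, red), "fx", "fy", "cx", "cy" (pixels), "dist_coeffs" ([k1, k2, p1, p2, k3] as OpenCV has them; the pictures are not rectified), "position" and "attitude" of the camera in the world. Camera axes: x right, y up, looking along -z (the intrinsics and any distortion apply to the point x, -y, -z); pixel columns grow to the right and rows downward; lengths in m; the calibration is good to about 2 mm. A picture is of the moment at which its call begins. There is no depth.
- ctrl.finish_job(): hands the job in, once; it reports no verdict.
Trained networks look in the newest picture that a camera, given by its name, has taken for a name from the list of things; names that differ only in an ending like _2 or _b are one class to them, and where a whole thing is asked for, a point or a joint stands for the part that bears it (a point fixed in the world has none). Each returns a list of dicts, best first, with "conf" (0 to 1); they miss things now and then, are a little off and sometimes report something else, mostly with a low value. They report only what shows in the picture. A call takes as long as a camera call.
- finder.find_in(camera, name): "at" ([column, row] in pixels, amid what is visible of it).
- finder.regions_of(camera, name): "region" (400x640 bool, what is visible of it) and "at" ([column, row] in pixels, amid what is visible of it).
- finder.tip_of(camera, name): "at" ([column, row] in pixels: a listed point, or the origin of a listed thing).
The state is a dict: "t": time; "q": joint angles; "dq": joint speeds; "effort": joint torques, N m; "tool_pos": TCP position; "tool_rot": TCP orientation; "contact_force": force on the tool from outside, world axes, zero at the start; "wrist_torque": the same for the moment, N m; "opening": finger opening in m.
Only numpy, scipy, OpenCV 4.12 (cv2) and the standard library are available. Lean on these libraries where they do the work, as an engineer would, in place of code of your own. Each camera call takes 0.05 s, during which the arm holds its last target. There are 200 camera calls.

### The job

A stack of A5 paper has been put into the printer's paper tray, but the tray's two sliding guides (one along the stack's long side, one at its end) still stand wide. With the fingertips push each guide in along its rail, over any notch on the way, until it clicks into the notch right at the paper's edge, so that the stack lies square in its corner of the tray and both guides stay latched. Only push: do not pinch the guides, lift or jam the paper, or disturb the other things on the desk.

Things in the scene. Friction and masses are not known exactly. Their poses are not given: they have to be found in the camera images.
- tray: Black open paper tray, fixed on the desk, yaw within 0.3 rad of 0. 256 mm (its x) by 356 mm (its y), plus a 12 mm thick, 44 mm high cover on its +y end. Origin: centre of its underside, on the desk. Floor 6 mm thick; walls 3 mm thick, tops 38 mm above the desk. Inside: x -125 to 125, y -175 to 175 mm. The paper's corner is at +x, -y.
- stack: Loose stack of white A5 paper, a solid block 148 mm (x) by 210 mm (y), 20 mm high, about 0.5 kg, on the tray's floor up to 14 mm off the tray's +x and -y walls and slightly askew. Origin: centre of its underside; square in its corner it lies at x 51, y -70 mm in the tray's frame.
- side_guide (a joint): Slide (m) of the light grey guide on the stack's long side (at tray y = -70 mm); grows along the tray's +x, towards the paper. Latching notches at 0.000, 0.028 and 0.062; the last is the A5 notch at the paper's edge (the squared stack has 3 mm of play there). Range -0.006 to 0.072, starts at 0.000 to 0.038.
- side_face: The side guide's upright plate that meets the paper: 76 mm wide, 42 mm high (60 mm over the middle 40 mm), 4 mm thick, on a saddle that runs on a rail in the tray's floor. Origin: middle of the face on the paper's side, on the tray's floor; +x points along the push. Sliding takes 1 N, up to 5 N more while it shoves the stack.
- side_tab: The side guide's finger tab, on the plate's outer side: 40 mm wide, 24 mm high, 6 mm thick, ribbed. Origin: centre of its flat outer face, the face to push, 54 mm above the desk, 10 mm outside the plate's paper side; +x points along the push. Its top is 66 mm above the desk, 28 mm above the tray's walls.
- end_guide (a joint): Slide (m) of the like guide at the stack's +y end (at tray x = 51 mm); grows along the tray's -y, towards the paper. Latching notches at 0.000, 0.040 and 0.087; the last is the A5 notch at the paper's edge (the squared stack has 3 mm of play there). Range -0.006 to 0.097, starts at 0.000 to 0.062.
- end_face: The end guide's plate that meets the paper, as side_face; +x points along the push. Both guides: a notch lies between two ridges. From 10 to 5 mm before it a sprung latch climbs the first (push up by about 8 N), then drops in and draws the guide on (the push falls away); if it is shoving the stack, help it the last 4 mm. Leaving a notch takes about 8 N.
- end_tab: The end guide's finger tab, the same as side_tab. Origin: centre of its flat outer face, the face to push, 54 mm above the desk; +x points along the push. Its top is 66 mm above the desk.
- mug: Bystander: a white ceramic mug, 82 mm across, 95 mm high, with a handle, on the desk beyond the tray's +y end. Origin: centre of its underside.
- pen_bin: Bystander: a clear ribbed square bin of pens, 95 mm square, 100 mm high (pens to about 145 mm), on the desk beyond the tray's -y end. Origin: centre of its underside.
- stapler: Bystander: a black stapler, 135 mm (its x) by 36 mm, 55 mm high, on the desk beyond the tray's +x side. Origin: centre of its underside.

How it is judged:
At the end, for the whole second after the job is handed in: Both guides sit at rest in their A5 notches (side guide at 0.062 m, end guide at 0.087 m, each within 2.5 mm); the stack lies flat and at rest on the tray's floor, square in its corner (within 5 mm of its place and 0.03 rad) (value of joint side_guide between 0.0595 and 0.0645 m and value of joint end_guide between 0.0845 and 0.0895 m and velocity of joint side_guide between -0.005 and 0.005 m/s and velocity of joint end_guide between -0.005 and 0.005 m/s and x of stack in the frame of tray between 0.0445 and 0.0545 m and y of stack in the frame of tray between -0.0735 and -0.0635 m and z of stack in the frame of tray between 0.004 and 0.008 m and angle between the x axis of stack and the x axis of tray, either way round below 0.03 rad and angle between stack's own z axis and vertical below 0.03 rad and linear speed of stack below 0.01 m/s); the robot touches nothing.
It fails at once if a guide is pinched between the fingers ((contact force between the fingers and side_tab above 3 N and contact force between the fingers and side_face above 3 N) or (contact force between the fingers and end_tab above 3 N and contact force between the fingers and end_face above 3 N)).
It fails at once if the paper is lifted or tipped up (height (world z) of stack above 0.014 m or angle between stack's own z axis and vertical above 0.12 rad).
It fails at once if a guide is jammed hard into the paper (over 30 N) (contact force between any of side_face, end_face and stack above 30 N).
It fails at once if a bystander is moved, lifted or tipped (distance of any of mug, pen_bin, stapler from where it was at the start of the episode above 0.025 m or angle between any of mug, pen_bin, stapler's own z axis and vertical above 0.25 rad).
It also fails if it takes over 70 s, if anything falls off the work surface, if the arm or the gripper's body presses on something with over 40 N, if the wrist force passes 120 N, or if a joint passes its speed limit or range.

## Working session

There is one attempt and no reset: what is moved stays moved. The work goes in short steps, Python scripts to look and compute and a tool call to move; the robot and the scene stay as the last step left them, time stands still between calls to the robot, and variables do not carry over. Pictures are saved under pics/ and viewed, on a budget of 10 in all, crops included, one or two more only if the job needs it, and the job is handed in when it is done.

Besides the shell and the picture viewer there is one more tool, called after "Request:" as name(argument=value, ...), one argument or row to a line, values as JSON. step_arm: Moves the arm, as the interface text tells. Its arguments: {"type":"object","properties":{"moves":{"type":"array"},"grip_force":{"type":"number"}},"required":["moves"]}

```bash
mkdir -p pics; ls; cat > h.py <<'E'
import numpy as np, cv2
from scipy.spatial.transform import Rotation as R
from station import ctrl, cams, finder
def att(im):
    a=np.array(im["attitude"],float)
    return a if a.shape==(3,3) else R.from_rotvec(a).as_matrix()
def ray(im,px):
    K=np.array([[im["fx"],0,im["cx"]],[0,im["fy"],im["cy"]],[0,0,1]])
    u=cv2.undistortPoints(np.array([[px]],float),K,np.array(im["dist_coeffs"],float))[0,0]
    return np.array(im["position"]),att(im)@np.array([u[0],-u[1],-1.])
def at_z(im,px,z):
    p,d=ray(im,px); return p+d*(z-p[2])/d[2]
def proj(im,P):
    K=np.array([[im["fx"],0,im["cx"]],[0,im["fy"],im["cy"]],[0,0,1]])
    c=(np.atleast_2d(P)-im["position"])@att(im); c=c*[1,-1,-1]
    return cv2.projectPoints(c,np.zeros(3),np.zeros(3),K,np.array(im["dist_coeffs"],float))[0][:,0]
def tri(obs):
    A=np.zeros((3,3));b=np.zeros(3)
    for im,px in obs:
        p,d=ray(im,px);d/=np.linalg.norm(d);M=np.eye(3)-np.outer(d,d);A+=M;b+=M@p
    return np.linalg.solve(A,b)
E
python3 - <<'E'
from h import *
np.set_printoptions(precision=4,suppress=True)
ims={}
for c in("top","side"):
    im=cams.get_image(c);ims[c]=im;cv2.imwrite(f"pics/{c}0.png",im["pixels"]);print(c,im["position"],im["attitude"],im["fx"],im["dist_coeffs"])
D={}
for n in["tray","stack","side_face","side_tab","end_face","end_tab","mug","pen_bin","stapler"]:
    for c in ims:
        for r in finder.tip_of(c,n)[:2]:
            D.setdefault((n,c),r["at"]);print(n,c,np.round(r["at"],1),round(r["conf"],2))
    if (n,"top") in D and (n,"side") in D: print("  tri",tri([(ims[c],D[n,c]) for c in ims]))
z={"tray":0,"stack":.006,"side_face":.006,"side_tab":.054,"end_face":.006,"end_tab":.054}
for (n,c),p in D.items(): print(n,c,at_z(ims[c],p,z.get(n,0)))
print(ctrl.get_obs())
E
```

```text
pics
top [0.4456 0.0154 0.9795] [ 0.1336 -0.1705 -1.562 ] 376.7561177634913 [-0.0387  0.      0.      0.      0.    ]
side [ 0.4296 -0.5889  0.7466] [ 0.7087 -0.1117 -0.2427] 417.3092358665723 [-0.0146  0.      0.      0.      0.    ]
stack top [330.7 207. ] 0.61
stack top [305.6 220.6] 0.45
stack side [332.4 223. ] 0.93
  tri [ 0.6243 -0.0413  0.0071]
side_face top [325.9 251.7] 0.44
side_face side [285.3 225.7] 0.55
  tri [ 0.5131 -0.0286  0.0138]
side_tab top [326.8 255.4] 0.47
side_tab side [280.6 215.2] 0.4
  tri [ 0.503  -0.029   0.0537]
end_face top [263.4 194.4] 0.58
end_face side [333.3 167.9] 0.68
  tri [ 0.6688  0.1366 -0.003 ]
end_tab top [257.5 186. ] 0.47
end_tab top [327.2 255.8] 0.38
end_tab side [335.4 146.6] 0.36
  tri [0.6746 0.1441 0.0619]
mug top [181.9 237.7] 0.56
mug side [276.8 125. ] 0.86
mug side [335.7 225. ] 0.63
  tri [ 0.5577  0.3473 -0.0087]
pen_bin top [407.5 221.7] 0.67
pen_bin side [349.7 307.4] 0.89
  tri [ 0.5939 -0.2454  0.0018]
stapler top [338.  154.7] 0.71
stapler side [400.9 217.8] 0.98
  tri [ 0.7758 -0.0627  0.0035]
stack top [ 0.6311 -0.042
[... 325 characters left out ...]
ide [0.6793 0.1527 0.054 ]
mug top [0.5489 0.3448 0.    ]
mug side [0.5641 0.3367 0.    ]
pen_bin top [ 0.5937 -0.2458  0.    ]
pen_bin side [ 0.5949 -0.2446  0.    ]
stapler top [ 0.7775 -0.0631  0.    ]
stapler side [ 0.7768 -0.0603  0.    ]
{'t': 1.0, 'q': array([ 1.029 ,  0.0527,  1.6128, -0.    ,  1.476 , -0.119 ]), 'dq': array([-0.0007, -0.0005, -0.0004,  0.0001,  0.0019, -0.0002]), 'effort': array([  0.0006, -39.368 , -37.048 ,   0.    ,   0.0005,   0.    ]), 'tool_pos': array([0.2564, 0.57  , 0.2483]), 'tool_rot': array([-0.8924,  1.38  ,  0.8924]), 'contact_force': array([-0.0821,  0.1757, -0.9515]), 'wrist_torque': array([-0.0232, -0.0256, -0.0343]), 'opening': 0.08537530365305715}
```

```bash
python3 - <<'E'
import cv2
for c,(y0,y1,x0,x1) in dict(top=(120,300,200,440),side=(100,280,200,440)).items():
    i=cv2.imread(f"pics/{c}0.png")[y0:y1,x0:x1];cv2.imwrite(f"pics/{c}0c.png",cv2.resize(i,None,fx=3.2,fy=3.2,interpolation=2))
E
```

```text
(no output)
```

View pics/top0c.png

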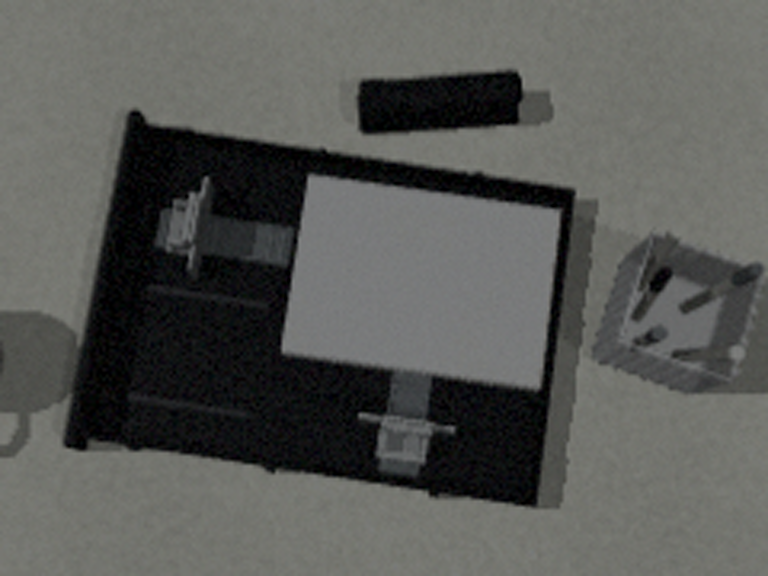

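View pics/side0c.png

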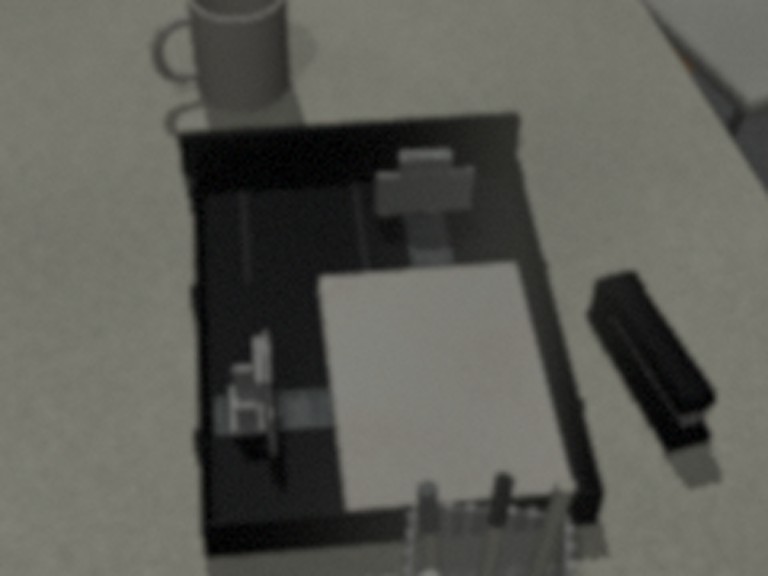

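The top picture shows the tray yawed slightly. Its corners in crop pixels are (573,190), (538,505), (130,112) and (66,447). The end guide is near (195,225), the side guide near (405,435), and the stack is slightly off its corner. The side picture agrees. Next I fit the tray pose and both slides.

```bash
cat >> h.py <<'E'
def rz(a): return R.from_euler("z",a).as_matrix()
E
python3 - <<'E'
from h import *
from scipy.optimize import least_squares
np.set_printoptions(precision=4,suppress=True)
T,S=cams.get_image("top"),cams.get_image("side")
t=lambda a,b:(200+a/3.2,120+b/3.2); s=lambda a,b:(200+a/3.2,100+b/3.2)
# corners
O=[(T,(.128,-.178,.038),t(573,190)),(T,(-.128,-.178,.038),t(539,505)),(T,(.128,.190,.044),t(131,113)),(T,(-.128,.190,.044),t(67,445)),
(S,(-.128,.190,.044),s(180,136)),(S,(.128,.190,.044),s(518,115)),(S,(-.128,-.178,.038),s(206,532)),(S,(.128,-.178,.038),s(600,492))]
def res(p): return np.concatenate([proj(im,rz(p[2])@P+[p[0],p[1],0])[0]-q for im,P,q in O])
f=least_squares(res,[.6,.03,-.1],loss="soft_l1");print(f.x,f.fun.reshape(-1,2))
p=f.x
for n,(Z) in dict(side_face=.006,side_tab=.054,end_face=.006,end_tab=.054).items():
    l=[at_z(im,finder.tip_of(c,n)[0]["at"],Z) for im,c in((T,"top"),(S,"side"))]
    for w in l: 
        q=rz(p[2]).T@(w-[p[0],p[1],0]); 
        print(n,q, "slide",{"side_face":q[0]+.088,"side_tab":q[0]+.098,"end_face":.125-q[1],"end_tab":.135-q[1]}[n])
# plate top edges from images: middle of 60mm-high top (z=.066)
for im,P,n in((T,t(409,418),"side top"),(T,t(201,228),"end top"),(S,s(262,340),"side"),(S,s(425,152),"end")):
    print(n,rz(p[2]).T@(at_z(im,P,.066)-[p[0],p[1],0]))
# stack corners z .026
for P in(t(309,174),t(562,210),t(541,388),t(282,354)): print("stk",rz(p[2]).T@(at_z(T,P,.026)-[p[0],p[1],0]))
o=ctrl.get_obs();print(R.from_rotvec(o["tool_rot"]).as_matrix(),o["t"])
E
```

```text
[ 0.5978  0.0243 -0.1387] [[ 1.3342 -0.4738]
 [ 0.8108  0.516 ]
 [-1.098   2.9677]
 [ 0.3042 -2.0651]
 [ 1.6172 -1.382 ]
 [-4.7516 -1.3296]
 [-1.7367 -0.3234]
 [ 1.6721  0.3249]]
side_face [-0.0725 -0.0524  0.006 ] slide 0.015498360658532287
side_face [-0.0806 -0.0582  0.006 ] slide 0.007362943471587682
side_tab [-0.0827 -0.0631  0.054 ] slide 0.015250690989202606
side_tab [-0.0869 -0.0693  0.054 ] slide 0.01109558162602714
end_face [0.0468 0.1257 0.006 ] slide -0.0006826765832498027
end_face [0.0573 0.1107 0.006 ] slide 0.014259861551551123
end_tab [0.0555 0.1298 0.054 ] slide 0.005175671216941291
end_tab [0.0554 0.1259 0.054 ] slide 0.009058208456854178
side top [-0.0771 -0.0664  0.066 ]
end top [0.0455 0.1131 0.066 ]
side [-0.0808 -0.0515  0.066 ]
end [0.0537 0.1226 0.066 ]
stk [0.1115 0.0397 0.026 ]
stk [ 0.1116 -0.1694  0.026 ]
stk [-0.0356 -0.1688  0.026 ]
stk [-0.038   0.0387  0.026 ]
[[ 0.     -0.9119  0.4103]
 [-0.      0.4103  0.9119]
 [-1.     -0.     -0.    ]] 1.5
```

```bash
python3 - <<'E'
from h import *
from scipy.optimize import least_squares
np.set_printoptions(precision=4,suppress=True)
T,S=cams.get_image("top"),cams.get_image("side")
t=lambda a,b:(200+a/3.2,120+b/3.2); s=lambda a,b:(200+a/3.2,100+b/3.2)
O=[(T,(.128,-.178,.038),t(573,190)),(T,(-.128,-.178,.038),t(539,505)),(T,(1,.190,.044),t(131,113)),(T,(-1,.190,.044),t(67,445)),
(S,(-1,.190,.044),s(180,136)),(S,(1,.190,.044),s(518,115)),(S,(-.128,-.178,.038),s(206,532)),(S,(.128,-.178,.038),s(600,492))]
def res(p): return np.concatenate([proj(im,rz(p[2])@[P[0]*p[3] if abs(P[0])==1 else P[0],P[1],P[2]]+[p[0],p[1],0])[0]-q for im,P,q in O])
f=least_squares(res,[.6,.03,-.1,.13],loss="soft_l1");p=f.x;print(p,f.fun.reshape(-1,2))
np.save("tray.npy",p[:3])
W=lambda q: rz(p[2])@q+[p[0],p[1],0]
# fit slides from plate top-edge ends (+-20mm, z=.066) and wing ends (+-38mm, z=.048)
Rm=rz(p[2])
for n,L in dict(side=[(T,t(359,416)),(T,t(455,430)),(S,s(262,340))],end=[(T,t(206,178)),(T,t(193,274)),(S,s(425,152))]).items():
    for im,q in L:
        for z in(.048,.066): print(n,z,Rm.T@(at_z(im,q,z)-[p[0],p[1],0]))
for n in("side_tab","end_tab"):
    print(n,[Rm.T@(at_z(im,finder.tip_of(c,n)[0]["at"],.054)-[p[0],p[1],0]) for im,c in((T,"top"),(S,"side"))])
o=ctrl.get_obs();A=R.from_rotvec(o["tool_rot"]).as_matrix()
for n,q in dict(side=(-.125,-.07,.2),end=(.051,.155,.2)).items(): print(n,W(np.array(q)),"tool cm",A.T@(W(np.array(q))-o["tool_pos"])*100)
print("turn about tool x deg",-np.degrees(p[2]+np.pi/2-np.arctan2(A[1,2],A[0,2])))
E
```

```text
[ 0.5992  0.0239 -0.1432  0.1353] [[ 1.6524 -0.6749]
 [ 0.6808  0.2235]
 [-0.1213 -0.507 ]
 [-0.2426 -0.0774]
 [-0.3534 -1.3634]
 [-1.0463 -1.367 ]
 [-1.4071 -0.5274]
 [ 2.074   0.6086]]
side 0.048 [-0.0809 -0.029   0.048 ]
side 0.066 [-0.0822 -0.029   0.066 ]
side 0.048 [-0.0808 -0.1036  0.048 ]
side 0.066 [-0.0821 -0.1022  0.066 ]
side 0.048 [-0.0821 -0.0364  0.048 ]
side 0.066 [-0.082  -0.0517  0.066 ]
end 0.048 [0.0883 0.1195 0.048 ]
end 0.066 [0.0837 0.1166 0.066 ]
end 0.048 [0.0099 0.1162 0.048 ]
end 0.066 [0.0068 0.1134 0.066 ]
end 0.048 [0.0552 0.1429 0.048 ]
end 0.066 [0.0517 0.123  0.066 ]
side_tab [array([0.0421, 0.1186, 0.054 ]), array([-0.0838, -0.0735,  0.054 ])]
end_tab [array([0.0531, 0.1391, 0.054 ]), array([0.0554, 0.1251, 0.054 ])]
side [ 0.4655 -0.0276  0.2   ] tool cm [  4.8301 -43.5797 -45.9134]
end [0.6718 0.17   0.2   ] tool cm [  4.8305 -54.2875 -19.4303]
turn about tool x deg -16.018525490727672
```

Request:
step_arm(
  moves=[
    [[0,-2.8,-3.0],[-4,0,0],0],
    [[0,-5.6,-6],[-8,0,0],0],
    [[0,-8.4,-9],[-12,0,0],0],
    [[0,-11.2,-12],[-16,0,0],0],
    [[0,-14,-15],[-16,0,0],0],
    [[0,-16.8,-18],[-16,0,0],0],
    [[0,-19.6,-21],[-16,0,0],0],
    [[0,-22.4,-24],[-16,0,0],0],
    [[0,-25.2,-27],[-16,0,0],0],
    [[0,-28,-30],[-16,0,0],0],
  ],
)

```text
t: 2.63
tool_pos: [0.3888, 0.1797, 0.2487]
tool_rot: [-1.104, 1.272, 1.102]
contact_force: [0.9, -0.5, -0.1]
opening: -0.0001
```

```bash
cat > st.py <<'E'
from h import *
import sys
np.set_printoptions(precision=4,suppress=True)
p=np.load("tray.npy");o=ctrl.get_obs();A=R.from_rotvec(o["tool_rot"]).as_matrix();Rm=rz(p[2])
print("t",o["t"],"TCP in tray",Rm.T@(o["tool_pos"]-[p[0],p[1],0]),"F tray",Rm.T@o["contact_force"],"open",o["opening"])
B=Rm.T@A;print("tool axes in tray",B.round(3).tolist())
if len(sys.argv)>3:
    q=np.array(sys.argv[1:4],float);print("shift cm",A.T@(Rm@q+[p[0],p[1],0]-o["tool_pos"])*100)
    tgt=np.array([[0,-1,0],[0,0,1],[-1,0,0.]]).T
    print("turn deg",np.degrees(R.from_matrix(B.T@tgt).as_rotvec()))
E
python3 st.py -.125 -.07 .067
```

```text
t 2.6333 TCP in tray [-0.2304  0.1242  0.2487] F tray [ 0.9836 -0.3573 -0.0523] open -0.00012343985836607728
tool axes in tray [[0.001, -1.0, -0.0], [0.001, -0.0, 1.0], [-1.0, -0.001, 0.001]]
shift cm [ 18.1698 -10.5176 -19.4304]
turn deg [-69.3135  69.2613  69.3618]
```

Request:
step_arm(
  moves=[
    [[0,-2,-3.7],[0,0,0],0],
    [[0,-4,-7.4],[0,0,0],0],
    [[0,-6,-11.1],[0,0,0],0],
    [[0,-8,-14.8],[0,0,0],0],
    [[0,-9.7,-18],[0,0,0],0],
    [[1,-10.2,-19.4],[0,0,0],0],
    [[4,-10.2,-19.4],[0,0,0],0],
    [[8,-10.2,-19.4],[0,0,0],0],
    [[11,-10.2,-19.4],[0,0,0],0],
    [[13,-10.2,-19.4],[0,0,0],0],
  ],
)

```text
t: 3.47
tool_pos: [0.4604, -0.0267, 0.1151]
tool_rot: [-1.1, 1.275, 1.105]
contact_force: [-0.6, -0.2, 0.2]
opening: -0.0001
```

```bash
python3 st.py -.125 -.07 .067; python3 - <<'E'
from h import *
import numpy as np
i=[cams.get_image(c)["pixels"][y0:y0+150,x0:x0+200] for c,x0,y0 in(("top",230,150),("side",200,120))]
cv2.imwrite("pics/b.png",cv2.resize(np.vstack(i),None,fx=2,fy=2,interpolation=2)*1)
a=np.hstack(i);cv2.imwrite("pics/b.png",cv2.convertScaleAbs(cv2.resize(a,None,fx=2,fy=2,interpolation=2),alpha=1.8))
E
```

```text
t 3.4667 TCP in tray [-0.1302 -0.0699  0.1151] F tray [-0.564  -0.3256  0.2281] open -0.00010946306545666912
tool axes in tray [[-0.003, -1.0, 0.001], [0.001, 0.001, 1.0], [-1.0, 0.003, 0.001]]
shift cm [ 4.8108 -0.5344 -0.014 ]
turn deg [-69.1475  69.429   69.1693]
```

View pics/b.png

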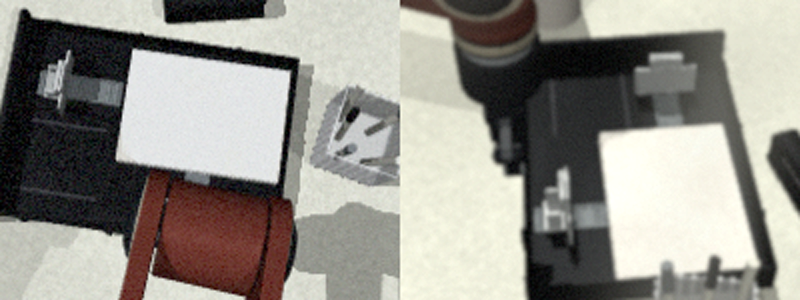

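The top view is blocked by the arm. The side view shows the shut fingers above the tray's -x wall near (505,150), outside the side tab at (550,215), and everything else is in place. Next I descend and approach the tab.

Request:
step_arm(
  moves=[
    [[2,0,0],[0,0,0],0],
    [[4,0,0],[0,0,0],0],
    [[4.8,0,0],[0,0,0],0],
    [[4.8,0,0],[0,0,0],0],
    [[4.8,-0.4,0],[0,0,0],0],
    [[4.8,-0.8,0],[0,0,0],0],
    [[4.8,-1.2,0],[0,0,0],0],
    [[4.8,-1.6,0],[0,0,0],0],
    [[4.8,-2.0,0],[0,0,0],0],
    [[4.8,-2.4,0],[0,0,0],0],
  ],
)

```text
t: 4.4
tool_pos: [0.4833, -0.0297, 0.0666]
tool_rot: [-1.099, 1.277, 1.108]
contact_force: [0.3, 0.2, 0.2]
opening: -0.0002
```

```bash
python3 st.py -.102 -.07 .067
```

```text
t 4.4 TCP in tray [-0.107  -0.0696  0.0666] F tray [0.316  0.248  0.2132] open -0.00019379664723684486
tool axes in tray [[-0.007, -1.0, 0.0], [0.001, 0.0, 1.0], [-1.0, 0.007, 0.001]]
shift cm [-0.0393 -0.5027 -0.0415]
turn deg [-68.9729  69.5155  69.0438]
```

Request:
step_arm(
  moves=[
    [[0,-0.1,0],[0,0,0],0],
    [[0,-0.2,0],[0,0,0],0],
    [[0,-0.3,0],[0,0,0],0],
    [[0,-0.4,0],[0,0,0],0],
    [[0,-0.5,0],[0,0,0],0],
    [[0,-0.6,0],[0,0,0],0],
    [[0,-0.7,0],[0,0,0],0],
    [[0,-0.8,0],[0,0,0],0],
    [[0,-0.9,0],[0,0,0],0],
    [[0,-1.0,0],[0,0,0],0],
  ],
)

```text
t: 5.23
tool_pos: [0.4931, -0.0311, 0.0665]
tool_rot: [-1.098, 1.278, 1.109]
contact_force: [-1.2, -0.7, 1.0]
opening: 0.0001
```

```bash
python3 st.py -.102 -.07 .067
```

```text
t 5.2333 TCP in tray [-0.0971 -0.0696  0.0665] F tray [-1.0664 -0.8359  1.0042] open 0.0001253136996886576
tool axes in tray [[-0.007, -1.0, 0.0], [0.001, 0.0, 1.0], [-1.0, 0.007, 0.001]]
shift cm [-0.0438  0.4867 -0.0424]
turn deg [-68.9479  69.5266  69.0201]
```

Request:
step_arm(
  moves=[
    [[0,-0.1,0],[0,0,0],0],
    [[0,-0.2,0],[0,0,0],0],
    [[0,-0.3,0],[0,0,0],0],
    [[0,-0.4,0],[0,0,0],0],
    [[0,-0.5,0],[0,0,0],0],
    [[0,-0.6,0],[0,0,0],0],
    [[0,-0.7,0],[0,0,0],0],
    [[0,-0.8,0],[0,0,0],0],
    [[0,-0.8,0],[0,0,0],0],
    [[0,-0.8,0],[0,0,0],0],
  ],
)

```text
t: 6.07
tool_pos: [0.5003, -0.0322, 0.0664]
tool_rot: [-1.097, 1.279, 1.111]
contact_force: [-5.1, 0.6, 4.7]
opening: 0.0001
```

```bash
python3 st.py -.102 -.07 .067;python3 - <<'E'
from h import *
a=cams.get_image("side")["pixels"][150:270,230:350]
cv2.imwrite("pics/c.png",cv2.convertScaleAbs(cv2.resize(a,None,fx=5,fy=5,interpolation=2),alpha=1.8))
E
```

```text
t 6.0667 TCP in tray [-0.0898 -0.0696  0.0664] F tray [-5.1625 -0.1789  4.7261] open 7.606705697891824e-05
tool axes in tray [[-0.01, -1.0, -0.0], [0.001, -0.0, 1.0], [-1.0, 0.01, 0.001]]
shift cm [-0.0465  1.2163 -0.0385]
turn deg [-68.8466  69.5764  68.917 ]
```

View pics/c.png

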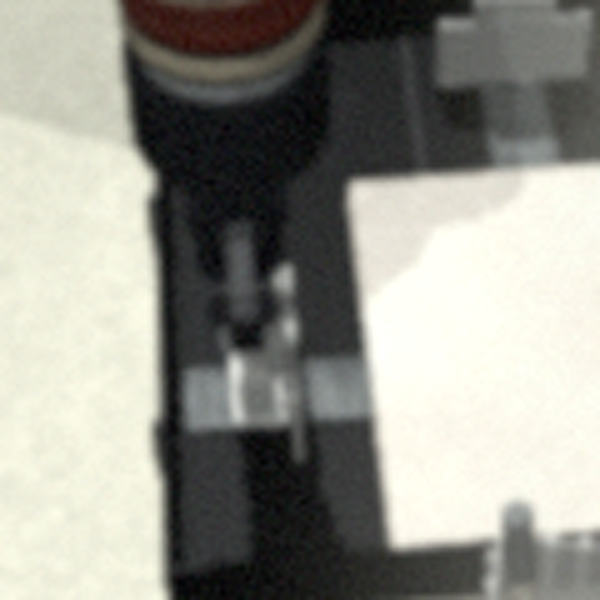

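The fingers rest on the outer face of the side tab near (245,330) with a clear gap to the paper, so the push is working. The upward force suggests rubbing, so I'll lift the tips slightly as I continue.

Request:
step_arm(
  moves=[
    [[-0.3,0,0],[0,0,-0.5],0],
    [[-0.3,-0.2,0],[0,0,-0.5],0],
    [[-0.3,-0.3,0],[0,0,-0.5],0],
    [[-0.3,-0.4,0],[0,0,-0.5],0],
    [[-0.3,-0.5,0],[0,0,-0.5],0],
    [[-0.3,-0.6,0],[0,0,-0.5],0],
    [[-0.3,-0.7,0],[0,0,-0.5],0],
    [[-0.3,-0.8,0],[0,0,-0.5],0],
    [[-0.3,-0.8,0],[0,0,-0.5],0],
    [[-0.3,-0.8,0],[0,0,-0.5],0],
  ],
)

```text
t: 6.95
tool_pos: [0.5087, -0.0334, 0.0694]
tool_rot: [-1.102, 1.273, 1.103]
contact_force: [-0.9, -0.3, -1.6]
opening: 0.0002
```

```bash
python3 st.py
```

```text
t 6.95 TCP in tray [-0.0814 -0.0696  0.0694] F tray [-0.9012 -0.387  -1.5912] open 0.00019218288718817823
tool axes in tray [[0.0, -1.0, -0.0], [0.001, -0.0, 1.0], [-1.0, -0.0, 0.001]]
```

Request:
step_arm(
  moves=[
    [[0,-0.15,0],[0,0,0],0],
    [[0,-0.3,0],[0,0,0],0],
    [[0,-0.45,0],[0,0,0],0],
    [[0,-0.6,0],[0,0,0],0],
    [[0,-0.75,0],[0,0,0],0],
    [[0,-0.9,0],[0,0,0],0],
    [[0,-1.05,0],[0,0,0],0],
    [[0,-1.2,0],[0,0,0],0],
    [[0,-1.35,0],[0,0,0],0],
    [[0,-1.5,0],[0,0,0],0],
  ],
)

```text
t: 7.78
tool_pos: [0.5239, -0.0356, 0.0694]
tool_rot: [-1.103, 1.272, 1.103]
contact_force: [-1.3, 0.3, -0.1]
opening: 0.0001
```

```bash
python3 st.py
```

```text
t 7.7833 TCP in tray [-0.0661 -0.0696  0.0694] F tray [-1.2965  0.1275 -0.0873] open 8.852025906040864e-05
tool axes in tray [[0.0, -1.0, -0.0], [0.001, -0.0, 1.0], [-1.0, -0.0, 0.001]]
```

Request:
step_arm(
  moves=[
    [[0,-0.1,0],[0,0,0],0],
    [[0,-0.2,0],[0,0,0],0],
    [[0,-0.3,0],[0,0,0],0],
    [[0,-0.4,0],[0,0,0],0],
    [[0,-0.5,0],[0,0,0],0],
    [[0,-0.6,0],[0,0,0],0],
    [[0,-0.7,0],[0,0,0],0],
    [[0,-0.8,0],[0,0,0],0],
    [[0,-0.9,0],[0,0,0],0],
    [[0,-0.9,0],[0,0,0],0],
  ],
)

```text
t: 8.62
tool_pos: [0.5325, -0.0369, 0.0694]
tool_rot: [-1.102, 1.273, 1.104]
contact_force: [-3.9, 0.1, 1.9]
opening: 0.0002
```

```bash
python3 st.py
```

```text
t 8.6167 TCP in tray [-0.0573 -0.0697  0.0694] F tray [-3.8784 -0.4337  1.8932] open 0.0001938001045667156
tool axes in tray [[-0.001, -1.0, -0.0], [0.001, -0.0, 1.0], [-1.0, 0.001, 0.001]]
```

Request:
step_arm(
  moves=[
    [[0,-0.1,0],[0,0,0],0],
    [[0,-0.15,0],[0,0,0],0],
    [[0,-0.2,0],[0,0,0],0],
    [[0,-0.25,0],[0,0,0],0],
    [[0,-0.3,0],[0,0,0],0],
    [[0,-0.35,0],[0,0,0],0],
    [[0,-0.4,0],[0,0,0],0],
    [[0,-0.4,0],[0,0,0],0],
    [[0,-0.4,0],[0,0,0],0],
    [[0,-0.4,0],[0,0,0],0],
  ],
)

```text
t: 9.45
tool_pos: [0.5347, -0.0372, 0.0694]
tool_rot: [-1.1, 1.277, 1.108]
contact_force: [-10.6, 0.7, 8.0]
opening: -0.0001
```

```bash
python3 st.py
```

```text
t 9.45 TCP in tray [-0.0551 -0.0697  0.0694] F tray [-10.6347  -0.8582   7.975 ] open -6.776669633485881e-05
tool axes in tray [[-0.006, -1.0, -0.0], [0.001, -0.0, 1.0], [-1.0, 0.006, 0.001]]
```

Request:
step_arm(
  moves=[
    [[0,-0.2,0],[0,0,-0.3],0],
    [[0,-0.25,0],[0,0,-0.3],0],
    [[0,-0.3,0],[0,0,-0.3],0],
    [[0,-0.35,0],[0,0,-0.3],0],
    [[0,-0.4,0],[0,0,-0.3],0],
    [[0,-0.45,0],[0,0,-0.3],0],
    [[0,-0.5,0],[0,0,-0.3],0],
    [[0,-0.5,0],[0,0,-0.3],0],
    [[0,-0.5,0],[0,0,-0.3],0],
    [[0,-0.5,0],[0,0,-0.3],0],
  ],
)

```text
t: 10.28
tool_pos: [0.5396, -0.0379, 0.0694]
tool_rot: [-1.102, 1.274, 1.104]
contact_force: [-3.9, -1.4, 2.5]
opening: -0.0007
```

```bash
python3 st.py
```

```text
t 10.2833 TCP in tray [-0.0502 -0.0697  0.0694] F tray [-3.6616 -1.9685  2.5313] open -0.0006530670814103408
tool axes in tray [[-0.001, -1.0, -0.0], [0.001, -0.0, 1.0], [-1.0, 0.001, 0.001]]
```

Request:
step_arm(
  moves=[
    [[0,-0.05,0],[0,0,0],0],
    [[0,-0.1,0],[0,0,0],0],
    [[0,-0.15,0],[0,0,0],0],
    [[0,-0.2,0],[0,0,0],0],
    [[0,-0.25,0],[0,0,0],0],
    [[0,-0.3,0],[0,0,0],0],
    [[0,-0.3,0],[0,0,0],0],
    [[0,-0.3,0],[0,0,0],0],
    [[0,-0.3,0],[0,0,0],0],
    [[0,-0.3,0],[0,0,0],0],
  ],
)

```text
t: 11.12
tool_pos: [0.5423, -0.0384, 0.0693]
tool_rot: [-1.102, 1.274, 1.105]
contact_force: [-4.9, -0.6, 2.7]
opening: 0.0002
```

```bash
python3 st.py;python3 - <<'E'
from h import *
a=cams.get_image("side")["pixels"][130:280,230:430]
cv2.imwrite("pics/d.png",cv2.convertScaleAbs(cv2.resize(a,None,fx=4,fy=4,interpolation=2),alpha=1.6))
E
```

```text
t 11.1167 TCP in tray [-0.0475 -0.0697  0.0693] F tray [-4.8002 -1.298   2.7371] open 0.00018726207617587818
tool axes in tray [[-0.002, -1.0, -0.0], [0.001, -0.0, 1.0], [-1.0, 0.002, 0.001]]
```

View pics/d.png

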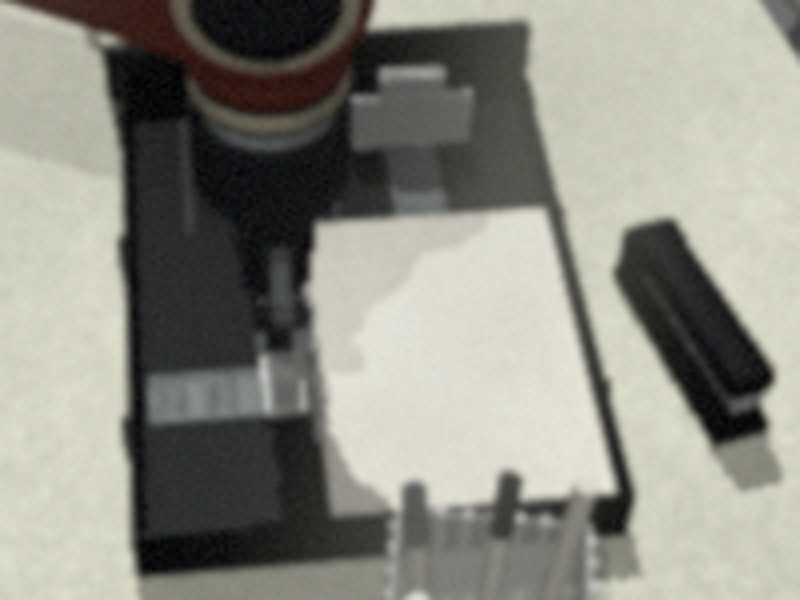

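The plate now sits against the paper near (315,330), and the stack's right edge is at the +x wall. I'll nudge once more to feel the notch bottom.

Request:
step_arm(
  moves=[
    [[0,-0.05,0],[0,0,0],0],
    [[0,-0.1,0],[0,0,0],0],
    [[0,-0.15,0],[0,0,0],0],
    [[0,-0.15,0],[0,0,0],0],
    [[0,-0.15,0],[0,0,0],0],
    [[0,-0.15,0],[0,0,0],0],
    [[0,-0.15,0],[0,0,0],0],
    [[0,-0.15,0],[0,0,0],0],
    [[0,-0.15,0],[0,0,0],0],
    [[0,-0.15,0],[0,0,0],0],
  ],
)

```text
t: 12.0
tool_pos: [0.5431, -0.0385, 0.0694]
tool_rot: [-1.101, 1.276, 1.107]
contact_force: [-8.0, -0.1, 4.5]
opening: -0.0002
```

```bash
python3 st.py
```

```text
t 12.0 TCP in tray [-0.0466 -0.0697  0.0694] F tray [-7.9088 -1.1946  4.5471] open -0.00019711451739710148
tool axes in tray [[-0.004, -1.0, -0.0], [0.001, -0.0, 1.0], [-1.0, 0.004, 0.001]]
```

The force is rising past the notch bottom, so the guide should be seated. I back off, lift and move to the end guide.

Request:
step_arm(
  moves=[
    [[0,0.3,0],[0,0,0],0],
    [[0,0.8,0],[0,0,0],0],
    [[0,2,0],[0,0,0],0],
    [[-2,2.5,0],[0,0,0],0],
    [[-5,3,0],[0,0,0],0],
    [[-7,3,3],[0,0,0],0],
    [[-8,1.5,6.5],[0,0,0],0],
    [[-8,0,10],[0,0,0],0],
    [[-8,-1.5,13.5],[0,0,0],0],
    [[-8,-3,17],[0,0,0],0],
  ],
)

```text
t: 12.83
tool_pos: [0.5988, 0.1273, 0.1503]
tool_rot: [-1.102, 1.272, 1.104]
contact_force: [1.2, -0.5, -0.3]
opening: -0.0002
```

```bash
python3 st.py .051 .16 .15;python3 - <<'E'
from h import *
a=cams.get_image("side")["pixels"][130:280,230:430]
b=cams.get_image("top")["pixels"][150:300,240:440]
cv2.imwrite("pics/e.png",cv2.convertScaleAbs(cv2.resize(np.vstack([a,b]),None,fx=2,fy=2,interpolation=2),alpha=1.6))
a=np.hstack([a,b]);cv2.imwrite("pics/e.png",cv2.convertScaleAbs(cv2.resize(a,None,fx=2,fy=2,interpolation=2),alpha=1.6))
E
```

```text
t 12.8333 TCP in tray [-0.0152  0.1023  0.1503] F tray [ 1.2815 -0.2793 -0.2513] open -0.0002092110999913406
tool axes in tray [[-0.001, -1.0, -0.0], [0.002, -0.0, 1.0], [-1.0, 0.001, 0.002]]
shift cm [ 0.0356 -6.6184  5.7672]
turn deg [-69.2     69.3559  69.3384]
```

View pics/e.png

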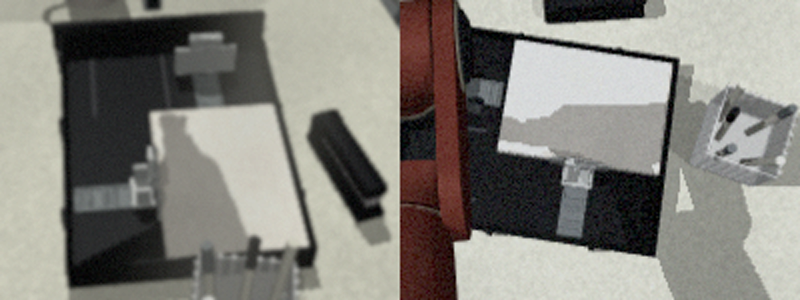

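The side guide stays against the paper with its rail exposed behind it, and the stack is close to the +x wall. Next is the end guide.

Request:
step_arm(
  moves=[
    [[0,-1.5,3],[0,0,0],0],
    [[0,-3.5,5],[0,0,0],0],
    [[0,-5.5,5.5],[0,0,0],0],
    [[0,-6.6,5.5],[0,0,0],0],
    [[0,-6.6,5.5],[0,0,0],0],
    [[3,-6.6,5.5],[0,0,0],0],
    [[5,-6.6,5.5],[0,0,0],0],
    [[6.5,-6.6,5.5],[0,0,0],0],
    [[7.5,-6.6,5.5],[0,0,0],0],
    [[8.1,-6.6,5.5],[0,0,0],0],
  ],
)

```text
t: 13.77
tool_pos: [0.6713, 0.1748, 0.0671]
tool_rot: [-1.103, 1.272, 1.11]
contact_force: [0.2, 0.3, 0.0]
opening: 0.0
```

```bash
python3 st.py .051 .145 .068;python3 - <<'E'
from h import *
a=cams.get_image("side")["pixels"][100:250,260:410]
cv2.imwrite("pics/f.png",cv2.convertScaleAbs(cv2.resize(a,None,fx=3,fy=3,interpolation=2),alpha=1.8))
E
```

```text
t 13.7667 TCP in tray [0.0499 0.1597 0.0671] F tray [0.1246 0.365  0.0298] open 2.0107262846774998e-05
tool axes in tray [[-0.003, -1.0, -0.005], [0.002, -0.005, 1.0], [-1.0, 0.003, 0.002]]
shift cm [-0.0962 -0.1061 -1.472 ]
turn deg [-68.9019  69.2733  69.3875]
```

View pics/f.png

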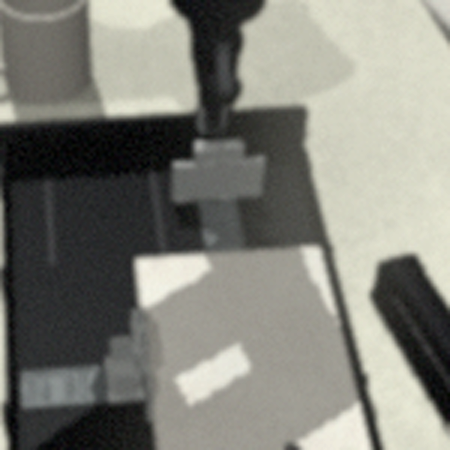

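The fingers stand behind the end tab at (215,130), clear of the cover, with the plate at (215,175).

Request:
step_arm(
  moves=[
    [[-0.2,0,-0.2],[0,0,0],0],
    [[-0.2,0,-0.4],[0,0,0],0],
    [[-0.2,0,-0.6],[0,0,0],0],
    [[-0.2,0,-0.8],[0,0,0],0],
    [[-0.2,0,-1.0],[0,0,0],0],
    [[-0.2,0,-1.2],[0,0,0],0],
    [[-0.2,0,-1.4],[0,0,0],0],
    [[-0.2,0,-1.6],[0,0,0],0],
    [[-0.2,0,-1.8],[0,0,0],0],
    [[-0.2,0,-2.0],[0,0,0],0],
  ],
)

```text
t: 14.65
tool_pos: [0.6684, 0.1549, 0.0685]
tool_rot: [-1.103, 1.272, 1.11]
contact_force: [-0.1, 0.2, 0.2]
opening: -0.0001
```

```bash
python3 st.py
```

```text
t 14.65 TCP in tray [0.0498 0.1396 0.0685] F tray [-0.0816  0.2053  0.1748] open -0.00011855274113027611
tool axes in tray [[-0.004, -1.0, -0.005], [0.002, -0.005, 1.0], [-1.0, 0.004, 0.002]]
```

Request:
step_arm(
  moves=[
    [[0,0,-0.15],[0,0,0],0],
    [[0,0,-0.3],[0,0,0],0],
    [[0,0,-0.45],[0,0,0],0],
    [[0,0,-0.6],[0,0,0],0],
    [[0,0,-0.75],[0,0,0],0],
    [[0,0,-0.9],[0,0,0],0],
    [[0,0,-1.05],[0,0,0],0],
    [[0,0,-1.2],[0,0,0],0],
    [[0,0,-1.35],[0,0,0],0],
    [[0,0,-1.5],[0,0,0],0],
  ],
)

```text
t: 15.48
tool_pos: [0.6663, 0.1399, 0.0685]
tool_rot: [-1.103, 1.272, 1.11]
contact_force: [-1.3, 1.4, 1.1]
opening: -0.0001
```

```bash
python3 st.py
```

```text
t 15.4833 TCP in tray [0.0498 0.1244 0.0685] F tray [-1.4788  1.2237  1.0609] open -6.378562130270259e-05
tool axes in tray [[-0.004, -1.0, -0.004], [0.002, -0.004, 1.0], [-1.0, 0.004, 0.002]]
```

Request:
step_arm(
  moves=[
    [[0,0,-0.1],[0,0,0],0],
    [[0,0,-0.2],[0,0,0],0],
    [[0,0,-0.3],[0,0,0],0],
    [[0,0,-0.4],[0,0,0],0],
    [[0,0,-0.5],[0,0,0],0],
    [[0,0,-0.6],[0,0,0],0],
    [[0,0,-0.7],[0,0,0],0],
    [[0,0,-0.8],[0,0,0],0],
    [[0,0,-0.8],[0,0,0],0],
    [[0,0,-0.8],[0,0,0],0],
  ],
)

```text
t: 16.32
tool_pos: [0.6653, 0.1336, 0.0687]
tool_rot: [-1.101, 1.269, 1.111]
contact_force: [0.3, 6.4, -0.4]
opening: -0.0002
```

```bash
python3 st.py
```

```text
t 16.3167 TCP in tray [0.0498 0.118  0.0687] F tray [-0.5804  6.3748 -0.3907] open -0.00019067162243730981
tool axes in tray [[-0.003, -1.0, -0.005], [0.005, -0.005, 1.0], [-1.0, 0.003, 0.006]]
```

Request:
step_arm(
  moves=[
    [[0,0,-0.3],[0,0,0],0],
    [[0,0,-0.4],[0,0,0],0],
    [[0,0,-0.5],[0,0,0],0],
    [[0,0,-0.6],[0,0,0],0],
    [[0,0,-0.7],[0,0,0],0],
    [[0,0,-0.8],[0,0,0],0],
    [[0,0,-0.9],[0,0,0],0],
    [[0,0,-1.0],[0,0,0],0],
    [[0,0,-1.1],[0,0,0],0],
    [[0,0,-1.1],[0,0,0],0],
  ],
)

```text
t: 17.15
tool_pos: [0.6638, 0.1236, 0.0687]
tool_rot: [-1.099, 1.268, 1.112]
contact_force: [0.6, 5.9, 0.5]
opening: -0.0
```

```bash
python3 st.py
```

```text
t 17.15 TCP in tray [0.0498 0.1079 0.0687] F tray [-0.2619  5.8945  0.5127] open -9.63481765930254e-06
tool axes in tray [[-0.003, -1.0, -0.004], [0.008, -0.004, 1.0], [-1.0, 0.003, 0.008]]
```

Request:
step_arm(
  moves=[
    [[0,0,-0.3],[0,0.4,0],0],
    [[0,0,-0.5],[0,0.4,0],0],
    [[0,0,-0.7],[0,0.4,0],0],
    [[0,0,-0.9],[0,0.4,0],0],
    [[0,0,-1.1],[0,0.4,0],0],
    [[0,0,-1.3],[0,0.4,0],0],
    [[0,0,-1.5],[0,0.4,0],0],
    [[0,0,-1.7],[0,0.4,0],0],
    [[0,0,-1.9],[0,0.4,0],0],
    [[0,0,-2.1],[0,0.4,0],0],
  ],
)

```text
t: 17.98
tool_pos: [0.6609, 0.1025, 0.0685]
tool_rot: [-1.104, 1.273, 1.109]
contact_force: [-0.6, 0.5, 0.6]
opening: 0.0
```

```bash
python3 st.py
```

```text
t 17.9833 TCP in tray [0.0498 0.0866 0.0685] F tray [-0.654   0.4107  0.5773] open 1.3291574806688794e-05
tool axes in tray [[-0.003, -1.0, -0.004], [0.001, -0.004, 1.0], [-1.0, 0.003, 0.001]]
```

Request:
step_arm(
  moves=[
    [[0,0,-0.2],[0,0,0],0],
    [[0,0,-0.4],[0,0,0],0],
    [[0,0,-0.6],[0,0,0],0],
    [[0,0,-0.8],[0,0,0],0],
    [[0,0,-1.0],[0,0,0],0],
    [[0,0,-1.1],[0,0,0],0],
    [[0,0,-1.2],[0,0,0],0],
    [[0,0,-1.3],[0,0,0],0],
    [[0,0,-1.4],[0,0,0],0],
    [[0,0,-1.4],[0,0,0],0],
  ],
)

```text
t: 18.82
tool_pos: [0.6589, 0.0886, 0.0684]
tool_rot: [-1.104, 1.273, 1.109]
contact_force: [-0.5, 1.3, 0.3]
opening: -0.0001
```

```bash
python3 st.py
```

```text
t 18.8167 TCP in tray [0.0499 0.0726 0.0684] F tray [-0.6443  1.1704  0.3075] open -6.974744726000079e-05
tool axes in tray [[-0.003, -1.0, -0.004], [0.001, -0.004, 1.0], [-1.0, 0.003, 0.001]]
```

Request:
step_arm(
  moves=[
    [[0,0,-0.1],[0,0,0],0],
    [[0,0,-0.2],[0,0,0],0],
    [[0,0,-0.3],[0,0,0],0],
    [[0,0,-0.35],[0,0,0],0],
    [[0,0,-0.4],[0,0,0],0],
    [[0,0,-0.45],[0,0,0],0],
    [[0,0,-0.5],[0,0,0],0],
    [[0,0,-0.55],[0,0,0],0],
    [[0,0,-0.55],[0,0,0],0],
    [[0,0,-0.55],[0,0,0],0],
  ],
)

```text
t: 19.65
tool_pos: [0.6585, 0.086, 0.0687]
tool_rot: [-1.1, 1.268, 1.111]
contact_force: [1.5, 10.9, -0.3]
opening: -0.0002
```

```bash
python3 st.py
```

```text
t 19.65 TCP in tray [0.0498 0.07   0.0687] F tray [-0.044  11.0368 -0.264 ] open -0.000195190613111183
tool axes in tray [[-0.003, -1.0, -0.004], [0.007, -0.004, 1.0], [-1.0, 0.003, 0.007]]
```

Request:
step_arm(
  moves=[
    [[0,0,-0.25],[0,0.3,0],0],
    [[0,0,-0.3],[0,0.3,0],0],
    [[0,0,-0.35],[0,0.3,0],0],
    [[0,0,-0.4],[0,0.3,0],0],
    [[0,0,-0.45],[0,0.3,0],0],
    [[0,0,-0.5],[0,0.3,0],0],
    [[0,0,-0.5],[0,0.3,0],0],
    [[0,0,-0.5],[0,0.3,0],0],
    [[0,0,-0.5],[0,0.3,0],0],
    [[0,0,-0.5],[0,0.3,0],0],
  ],
)

```text
t: 20.48
tool_pos: [0.6579, 0.0805, 0.0686]
tool_rot: [-1.104, 1.273, 1.108]
contact_force: [-1.2, 0.6, -0.2]
opening: -0.0001
```

```bash
python3 st.py
```

```text
t 20.4833 TCP in tray [0.05   0.0644 0.0686] F tray [-1.3207  0.4276 -0.2473] open -7.702736589042845e-05
tool axes in tray [[-0.002, -1.0, -0.004], [0.001, -0.004, 1.0], [-1.0, 0.002, 0.001]]
```

Request:
step_arm(
  moves=[
    [[0,0,-0.05],[0,0,0],0],
    [[0,0,-0.1],[0,0,0],0],
    [[0,0,-0.15],[0,0,0],0],
    [[0,0,-0.2],[0,0,0],0],
    [[0,0,-0.2],[0,0,0],0],
    [[0,0,-0.2],[0,0,0],0],
    [[0,0,-0.2],[0,0,0],0],
    [[0,0,-0.2],[0,0,0],0],
    [[0,0,-0.2],[0,0,0],0],
    [[0,0,-0.2],[0,0,0],0],
  ],
)

```text
t: 21.32
tool_pos: [0.6577, 0.0787, 0.0687]
tool_rot: [-1.104, 1.273, 1.108]
contact_force: [0.8, 3.9, 0.1]
opening: 0.0
```

```bash
python3 st.py
```

```text
t 21.3167 TCP in tray [0.05   0.0626 0.0687] F tray [0.2359 3.9712 0.1005] open 1.8390588938489517e-05
tool axes in tray [[-0.002, -1.0, -0.004], [0.001, -0.004, 1.0], [-1.0, 0.002, 0.001]]
```

Request:
step_arm(
  moves=[
    [[0,0,0.3],[0,0,0],0],
    [[0,0,1.0],[0,0,0],0],
    [[0,0,2.5],[0,0,0],0],
    [[-3,0,3],[0,0,0],0],
    [[-7,0,3],[0,0,0],0],
    [[-11,0,3],[0,0,0],0],
    [[-15,0,5],[0,0,0],0],
    [[-17,2,8],[0,0,0],0],
    [[-17,5,11],[0,0,0],0],
    [[-17,8,14],[0,0,0],0],
  ],
)

```text
t: 22.15
tool_pos: [0.6011, 0.2276, 0.2428]
tool_rot: [-1.105, 1.267, 1.104]
contact_force: [0.5, 1.0, -0.8]
opening: -0.0004
```

Request:
step_arm(
  moves=[
    [[0,2,3],[0,0,0],0],
    [[0,4,6],[0,0,0],0],
    [[0,6,9],[0,0,0],0],
    [[0,8,12],[0,0,0],0],
    [[0,10,15],[0,0,0],0],
    [[0,12,18],[0,0,0],0],
    [[0,14,20],[0,0,0],0],
    [[0,14,20],[0,0,0],0],
    [[0,14,20],[0,0,0],0],
    [[0,14,20],[0,0,0],0],
  ],
)

```text
t: 22.98
tool_pos: [0.4903, 0.4454, 0.2428]
tool_rot: [-1.106, 1.267, 1.103]
contact_force: [-0.1, -0.3, 0.2]
opening: 0.0003
```

```bash
python3 st.py;python3 - <<'E'
from h import *
a=cams.get_image("side")["pixels"][100:280,220:420]
b=cams.get_image("top")["pixels"][130:310,200:400]
cv2.imwrite("pics/g.png",cv2.convertScaleAbs(cv2.resize(np.hstack([b,a]),None,fx=2,fy=2,interpolation=2),alpha=1.7))
E
```

```text
t 22.9833 TCP in tray [-0.168   0.4017  0.2428] F tray [-0.032  -0.3308  0.2104] open 0.00029716486886727754
tool axes in tray [[0.004, -1.0, -0.004], [0.002, -0.004, 1.0], [-1.0, -0.004, 0.002]]
```

View pics/g.png

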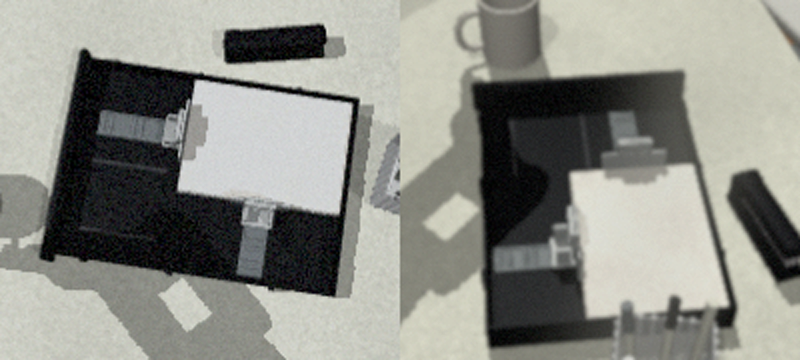

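Both guides now stand against the paper, and the stack fills the +x/-y corner. I check this numerically with the stack outline and the tab positions.

```bash
python3 - <<'E'
from h import *
np.set_printoptions(precision=4,suppress=True)
p=np.load("tray.npy");Rm=rz(p[2]);inv=lambda w:Rm.T@(w-[p[0],p[1],0])
I={c:cams.get_image(c) for c in("top","side")}
for c,im in I.items():
    g=cv2.cvtColor(im["pixels"],cv2.COLOR_BGR2GRAY)
    r=finder.regions_of(c,"stack")[0]["region"].astype(np.uint8)
    k=max(cv2.findContours(r,cv2.RETR_EXTERNAL,cv2.CHAIN_APPROX_NONE)[0],key=cv2.contourArea)[:,0]
    q=np.array([inv(at_z(im,x,.026))[:2] for x in k.astype(float)])*1000
    print(c,"stack rect mm",cv2.minAreaRect(q.astype(np.float32)),"min",q.min(0),"max",q.max(0))
    for n,z in dict(side_tab=.054,end_tab=.054,side_face=.006,end_face=.006,stack=.006).items():
        for d in finder.tip_of(c,n)[:1]:
            w=inv(at_z(im,d["at"],z)); s={"side_tab":w[0]+.098,"end_tab":.135-w[1],"side_face":w[0]+.088,"end_face":.125-w[1]}.get(n)
            print(c,n,round(d["conf"],2),w[:2],"slide",s)
# +x/-y inner tray wall gap: profile of grey along tray x and y lines in top
im=I["top"];g=cv2.GaussianBlur(cv2.cvtColor(im["pixels"],cv2.COLOR_BGR2GRAY),(3,3),0).astype(float)
def line(a,b,n=0):
    P=np.array([proj(im,Rm@[x,y,.026]+[p[0],p[1],0])[0] for x,y in zip(np.linspace(a[0],b[0],61),np.linspace(a[1],b[1],61))],np.float32)
    return cv2.remap(g.astype(np.float32),P[:,:1],P[:,1:],cv2.INTER_LINEAR)[:,0]
def edge(a,b,ax):
    v=line(a,b);i=np.argmax(np.abs(np.diff(v)));return round(1000*(a[ax]+(b[ax]-a[ax])*(i+.5)/60),1)
print("+x edge",[edge((.1,y),(.14,y),0) for y in(-.15,-.1,-.05,0,.02)],"-y",[edge((x,-.15),(x,-.19),1) for x in(0,.03,.06,.09,.11)])
print("-x edge",[edge((0,y),(-.045,y),0) for y in(-.16,-.14,-.12,-.01,.01,.02)],"+y",[edge((x,.02),(x,.06),1) for x in(-.01,0,.1,.11)])
E
```

```text
top stack rect mm ((48.943572998046875, -63.146522521972656), (210.3246307373047, 150.26470947265625), 89.53561401367188) min [ -26.7154 -168.8727] max [124.3209  42.5601]
top side_tab 0.41 [-0.0376 -0.066 ] slide 0.06038841138318436
top end_tab 0.6 [0.0527 0.0534] slide 0.08160897620236132
top side_face 0.45 [-0.0221 -0.0654] slide 0.06593648402357807
top end_face 0.53 [0.0468 0.0449] slide 0.08005325933968196
top stack 0.96 [ 0.0524 -0.0553] slide None
side stack rect mm ((48.18651580810547, -61.469390869140625), (209.16795349121094, 153.1598358154297), 88.92947387695312) min [ -29.6842 -165.5981] max [123.8411  44.1699]
side side_tab 0.51 [-0.0349 -0.0642] slide 0.06311044861649484
side end_tab 0.56 [0.0516 0.0473] slide 0.0877494018190372
side side_face 0.5 [-0.0243 -0.0563] slide 0.06372363530741651
side end_face 0.7 [0.0517 0.0449] slide 0.08013964198710744
side stack 0.66 [ 0.0417 -0.0649] slide None
+x edge [np.float64(131.0), np.float64(123.7), np.float64(122.3), np.float64(123.0), np.float64(123.7)] -y [np.float64(-167.7), np.float64(-168.3), np.float64(-169.0), np.float64(-168.3), np.float64(-169.0)]
-x edge [np.float64(-25.9), np.float64(-26.6), np.float64(-25.9), np.float64(-23.6), np.float64(-25.1), np.float64(-26.6)] +y [np.float64(41.7), np.float64(41.0), np.float64(42.3), np.float64(39.7)]
```

The tray fit seems to carry about +4 mm of bias in y: the side guide, fixed at y = -70, measured -66. Correcting for that puts the stack at about (49, -67) mm with a yaw of about 0.01 rad. Both A5 ridges were felt at the right spacing from the earlier ones (34.7 mm against 34, and 48 mm against 47), and the push dropped after each. The robot is clear, so I hand in.

```bash
python3 -c "
from h import *
print(ctrl.finish_job(), ctrl.get_obs()['t'])"
```

```text
the job is handed in; nothing more can be done
the job is handed in; nothing more can be done
```

I pushed both guides in with the shut fingertips on their tabs, side guide first and then the end guide. Each went over its middle notch and appears latched in its A5 notch. I then lifted the arm clear and handed the job in, which reported no verdict.

**Latching, by force:**
- **Side guide:** its two ridges came 34.7 mm apart, against 34 mm given. The push was about 11 N on the A5 ridge, fell to about 4 N, then rose to 8 N just past the notch bottom.
- **End guide:** its two ridges came 48 mm apart, against 47 mm. The push was 11 N, fell to about 0.4 N, then rose to 4 N.

**Last pictures:** the stack lay flat in its corner against both plates, and the mug, pen bin and stapler looked undisturbed. The measured stack centre was about (49, -63) mm, with a yaw of about 0.01 to 0.02 rad.

**Checks that disagreed:**
- **Stack y:** -63 mm is just outside the -63.5 mm limit. My tray fit seems about 4 mm off in y, because the side guide, fixed at y = -70, measured -66. Corrected, the stack is at about y = -67 mm, but I did not check that separately.
- **End guide slide:** the finders read from 0.080 to 0.088 m, so I relied on the force readings there. For the side guide they gave 0.060 to 0.066 m.

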